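# Shim the rocking bell stand

## Task

The stand carrying the wooden horn bell rocks because the foot at the end of its long arm is too short. Without grasping or lifting anything, push the wooden wedge, thin edge first, along the bench under that foot until it is snug and the stand no longer rocks, without shoving the stand along or jacking it up off its other feet. Then press down lightly on top of the arm's end, right above the foot, to check that it stays firm, and leave everything in place, the bottle, sanding block and brush undisturbed.

Things in the scene. Friction and masses are not known exactly. Their poses are not given: they have to be found in the camera images.
- stand: Loose wooden cross stand, about 3 kg, horn bell lying across it. Origin at bench level under the cross's middle, z up, level at start. Beam along x from -220 mm (long arm's end) to +180 mm, 50 wide, top at z = 70. Feet, 28 mm across: x = 0, y = +-140 and x = 160 on the bench; the short one at x = -200 hangs 13 mm above it. Bell and saddles: x within -75..+120, up to 275 high.
- foot_bottom (a point): Lowest line of the short foot (a half-round runner of radius 14 mm, 60 mm long along y), at its middle: 13 mm above the bench. Its x axis points from this foot inwards along the arm: the direction to push the wedge.
- press_spot (a point): Top face of the arm right above the short foot, 70 mm above the bench, 20 mm in from the arm's end; free above. Before shimming, about 2 N here tips the stand.
- wedge: Loose wooden wedge, about 80 g, 130 mm long (x), 50 wide (y), flat on the bench outside the short foot, roughly in line with the arm. Origin: middle of its underside. Thin edge (3 mm thick) at x = +65 faces the foot, thick end (25 mm) at x = -65, even slope. It meets the foot when its thin edge is about 60 mm past the foot's middle. It stays where it is pushed.
- wedge_tail (a point): Centre of the wedge's upright flat thick end face (50 mm wide, 25 high), the face to push, 12.5 mm above the bench. Pushing takes under 1.5 N until the slope meets the foot, then rises steeply: 5 to 10 N is snug; some 13 to 23 N starts to lift the stand.
- glue: bystander: standing white glue bottle, 60 mm diameter, 170 mm high; origin under its centre
- sanding_block: bystander: cork sanding block 100 x 60 x 31 mm; origin under its centre
- brush: bystander: brush with wooden handle lying on the bench; under 40 mm high
Not all that is in view belongs to the job. Leave any blue, orange or turquoise look-alike of the wedge alone.

How it is judged:
By the outcome, as a careful person would: the job done as asked, in the order asked, and still so for the second after the job is handed in, with the robot touching nothing.
It also fails if it takes over 51 s, if anything falls off the work surface, if the arm or the gripper's body presses on something with over 40 N, if the wrist force passes 120 N, or if a joint passes its speed limit or range.

## Robot

A 7-joint arm with a two-finger parallel gripper is mounted at the origin on the work surface. World frame = base frame: x ahead of the robot, y to its left, z up, the work surface at z = 0. Lengths are in m, angles in rad, forces in N, time in s.
With the tool pointing down it reaches from about 0.4 to 0.75 m from the base axis. Payload 19.5 kg.
Tool frame: the origin (TCP) lies midway between the tips of the shut fingers; the grasp point (between the pads) lies 19 mm behind it (grasp_offset is the distance from the TCP to the grasp point, in m); z points along the fingers, y is the line along which they close (so a half turn about z gives the same grasp; the last joint's range is limited). The gripper opens to 85 mm and grips with 20 to 120 N. Pads are 22 mm wide; open, the fingers measure 114 mm over their backs; the gripper's body (76 mm by 85 mm) begins 54 mm behind the grasp point. The pads swing forward as they close: fully open they stand 13 mm farther back than shut.
Start: joints at [1.14, 0.707, -0.028, 1.485, 0.022, 0.951, -0.075], TCP at [0.218, -0.532, 0.231] pointing down, gripper open.
Joint ranges: [-2.71, 2.71], [-0.32, 2.16], [-1.57, 1.52], [0, 2.45], [-1.46, 4.6], [0, 2.02], [-2.83, 2.83]. Speed limits (rad/s): [1.89, 1.89, 2.57, 2.57, 3.01, 3.01, 3.01].

## Interface

Orientations are given as a unit quaternion [x, y, z, w].
In Python, from plant import get_state, capture, hand_in, grasp_offset gives the robot as it stands. The module is installed in compiled form; this text tells all that it offers.
- The arm moves only by the tool apply_moves, never from a script. Its argument "series" is a list of rows, each a list of 7 numbers: the turn, a rotation vector about the world's x, y, z in degrees, then the shift along the world's x, y, z in m, then the opening in per cent of the stroke, from 0 (shut) to 100 (fully open). In form: [[wx, wy, wz, dx, dy, dz, fingers], ...]. A call has 1 to 10 rows; each row shifts and turns the commanded pose from where the row before left it; what a row does not reach is not made up. A row lasts 1/8 s, in which the tool goes at most 62.5 mm and 10.7 degrees, less where a joint would pass 70% of its speed; a pose out of reach is approached as far as the arm can. A call with a gripper value outside its range is refused whole. The fingers move at their own pace and stop on an object; "force" is the grip in N (left out, the last holds). Time passes only in rows, so rows that do not move let the fingers close. It gives the time, the measured TCP pose, the force, the opening and the grip force at its end, in the units of the state.
- get_state(): the state, without advancing time (a new reading comes with each control period).
- capture(name): name is "scene" or "side" or "wrist"; returns a dict with "img" (420x560x3 uint8, blue, green, red), "depth" (420x560 float32, m along the optical axis (not along the pixel's ray), 0 where there is no reading), "fx", "fy", "cx", "cy" (pixels), "extrinsics" (4x4, takes a point from camera to world coordinates). Camera axes: x right, y down, z forward; pixel columns grow to the right and rows downward; lengths in m; the calibration is good to about 2 mm. A picture is of the moment at which its call begins.
- hand_in(): hands the job in; it is judged then, once.
The state is a dict: "time_s": time; "joint_positions": joint angles; "qvel": joint speeds; "joint_efforts": joint torques, N m; "eef_pos": TCP position; "ee_rot": TCP orientation; "contact_force": force on the tool from outside, world axes, zero at the start; "wrist_torque": the same for the moment, N m; "gripper_width": opening from 0.0 (shut) to 1.0 (fully open); "grip_force": force on a finger pad.
Only numpy, scipy, OpenCV 4.12 (cv2) and the standard library are available. Lean on these libraries where they do the work, as an engineer would, in place of code of your own. Each camera call takes 0.05 s, during which the arm holds its last target. There are 200 camera calls.

## Working session

There is one attempt and no reset: what is moved stays moved. The work goes in short steps, Python scripts to look and compute and a tool call to move; the robot and the scene stay as the last step left them, time stands still between calls to the robot, and variables do not carry over. Pictures are saved under pics/ and viewed, at most 10 in all, crops included, and the job is handed in when it is done.

Besides the shell and the picture viewer there is one more tool, called after ">>>" as name(argument=value, ...), one argument or row to a line, values as JSON. apply_moves: Moves the arm, as the interface text tells. Its arguments: {"type":"object","properties":{"series":{"type":"array","items":{"type":"array","items":{"type":"number"}}},"force":{"type":"number"}},"required":["series"]}

```bash
mkdir -p pics; python3 - <<'E'
from plant import *
import cv2,numpy as np
ims=[]
for n in("scene","side"):
    c=capture(n);cv2.imwrite(f"pics/{n}0.png",c["img"]);np.savez(f"{n}0.npz",**c)
    print(n,c["fx"],c["cx"],c["cy"],c["extrinsics"].round(3).tolist(),(c["depth"]>0).mean())
s=get_state();print(s["time_s"],s["eef_pos"],s["ee_rot"],s["contact_force"])
E
```

```text
scene 516.0105863088945 276.3630768562732 205.6263867865457 [[0.645, 0.634, -0.427, 1.094], [0.764, -0.536, 0.359, -0.57], [-0.0, -0.558, -0.83, 1.102], [0.0, 0.0, 0.0, 1.0]] 0.9961777210884354
side 404.7144458475529 283.22309564378793 206.2507054904115 [[0.961, -0.139, 0.237, 0.382], [-0.275, -0.512, 0.814, -0.854], [0.009, -0.848, -0.53, 0.522], [0.0, 0.0, 0.0, 1.0]] 0.9958460884353741
0.1 [ 0.21788075 -0.53187635  0.23091359] [ 9.81162188e-01  1.93185258e-01 -1.04650125e-04 -4.53544614e-04] [ 0.27608271  0.28662825 -0.7227013 ]
```

View pics/scene0.png

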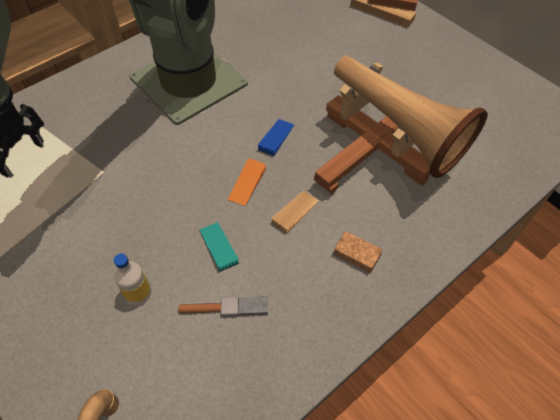

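View pics/side0.png

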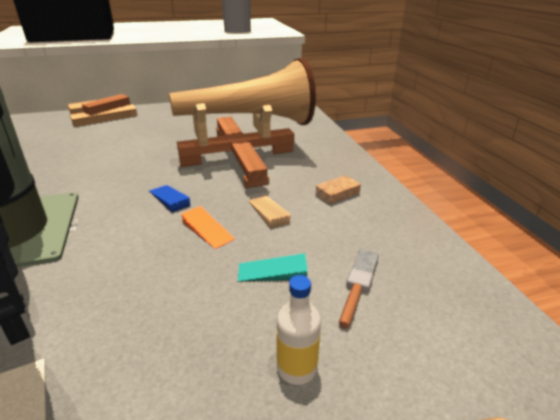

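Scene view: the wooden wedge is near pixel (295,211) and the stand's long-arm end is near (330,178). The orange, blue and turquoise look-alikes lie to the left. The side view shows the wedge at (270,210) and the arm end at (256,178).

```bash
cat > h.py <<'E'
import numpy as np,cv2
def cloud(c):
    v,u=np.mgrid[:420,:560]; d=c["depth"]
    p=np.stack([(u-c["cx"])/c["fx"]*d,(v-c["cy"])/c["fy"]*d,d],-1)
    T=c["extrinsics"]; return p@T[:3,:3].T+T[:3,3]
def rect(p):
    (cx,cy),(w,h),a=cv2.minAreaRect((p[:,:2]*1000).astype(np.float32))
    b=cv2.boxPoints(((cx,cy),(w,h),a)); return np.array([cx,cy]),(w,h),b
E
python3 - <<'E'
from h import *
for n,wr,br in(("scene",(265,185,325,235),(300,90,445,195)),("side",(243,190,297,228),(170,110,300,190))):
    c=dict(np.load(n+"0.npz"));P=cloud(c)
    hsv=cv2.cvtColor(c["img"],cv2.COLOR_BGR2HSV)
    m=np.zeros((420,560),bool);m[wr[1]:wr[3],wr[0]:wr[2]]=1
    m&=(hsv[...,1]>90)&(hsv[...,0]>9)&(hsv[...,0]<25)
    k,l,s,_=cv2.connectedComponentsWithStats(m.astype(np.uint8));i=1+s[1:,4].argmax();m=l==i
    p=P[m];ce,wh,b=rect(p);print(n,"wedge",m.sum(),ce,wh,b.round(0).tolist(),"z",np.percentile(p[:,2],[2,50,98]).round(4))
    A=np.c_[p[:,:2]-ce/1000,np.ones(len(p))];t=p[:,2]<1;print(" slope",np.linalg.lstsq(A[t],p[t,2],rcond=None)[0])
    m=np.zeros((420,560),bool);m[br[1]:br[3],br[0]:br[2]]=1
    m&=(abs(P[...,2]-.07)<.005)&(hsv[...,0]<12)&(hsv[...,1]>100)
    p=P[m];print(" top",m.sum(),np.median(p[:,2]))
    np.save(n+"top.npy",p)
    # arm part: points within 150mm of wedge
    near=p[np.hypot(*(p[:,:2]-ce/1000).T)<.22]
    ce2,wh2,b2=rect(near);print(" arm",len(near),ce2,wh2,b2.round(0).tolist())
    g=P[380,300];print(" bench z",np.median(P[200:260,300:330,2]) if n=="scene" else np.median(P[200:240,310:340,2]))
E
```

```text
scene wedge 942 [ 791.25439453 -312.23287964] (105.91610717773438, 787.5399169921875) [[489.0, -55.0], [1015.0, -641.0], [1094.0, -570.0], [567.0, 16.0]] z [0.0009 0.0138 0.0264]
 slope [-0.00533061 -0.12941383  0.04321307]
 top 2516 0.06968346402612302
 arm 0 [0. 0.] (0.0, 0.0) [[0.0, 0.0], [0.0, 0.0], [0.0, 0.0], [0.0, 0.0]]
 bench z 0.0004216490886336244
side wedge 740 [ 506.3916626 -427.6817627] (883.4105224609375, 88.23418426513672) [[382.0, -854.0], [468.0, -870.0], [631.0, -2.0], [544.0, 15.0]] z [0.0006 0.0138 0.025 ]
 slope [-0.44347352 -0.34453508  0.16169287]
 top 908 0.06931110181838968
 arm 0 [0. 0.] (0.0, 0.0) [[0.0, 0.0], [0.0, 0.0], [0.0, 0.0], [0.0, 0.0]]
 bench z 0.0004100844929645353
```

```bash
python3 - <<'E'
from h import *
for n,wr in(("scene",(265,185,325,235)),("side",(243,190,297,228))):
    c=dict(np.load(n+"0.npz"));P=cloud(c)
    hsv=cv2.cvtColor(c["img"],cv2.COLOR_BGR2HSV)
    m=np.zeros((420,560),bool);m[wr[1]:wr[3],wr[0]:wr[2]]=1
    m&=(hsv[...,1]>90)&(hsv[...,0]>9)&(hsv[...,0]<25)&(c["depth"]>.1)&(P[...,2]<.03)&(P[...,2]>.0015)
    k,l,s,_=cv2.connectedComponentsWithStats(m.astype(np.uint8));m=l==1+s[1:,4].argmax()
    p=P[m];ce,wh,b=rect(p);print(n,"wedge",m.sum(),ce,wh,b.round(0).tolist())
    ctr=np.median(p[:,:2],0);t=np.ones(len(p),bool)
    for _ in range(4):
        A=np.c_[p[:,:2]-ctr,np.ones(len(p))];x=np.linalg.lstsq(A[t],p[t,2],rcond=None)[0];t=abs(A@x-p[:,2])<.0015
    print(" slope dir(thin) deg",np.degrees(np.arctan2(-x[1],-x[0])),np.hypot(*x[:2]),"inl",t.sum())
    q=np.load(n+"top.npy")
    near=q[np.hypot(*(q[:,:2]-ce/1000).T)<.25]
    ce2,wh2,b2=rect(near);print(" arm",len(near),ce2,wh2,b2.round(0).tolist())
    # arm edges
    a=np.radians(np.degrees(np.arctan2(-x[1],-x[0])))
    ce3,wh3,b3=rect(q);print(" whole",ce3,wh3,b3.round().tolist())
E
```

```text
scene wedge 914 [570.67736816 -69.60085297] (58.79001998901367, 131.8439178466797) [[531.0, -9.0], [552.0, -139.0], [610.0, -130.0], [589.0, 0.0]]
 slope dir(thin) deg 95.09201815567897 0.1417217325431804 inl 372
 arm 959 [566.14196777  98.70889282] (51.616451263427734, 162.89341735839844) [[535.0, 178.0], [545.0, 16.0], [597.0, 19.0], [587.0, 182.0]]
 whole [533.50872803 197.96459961] (286.3360290527344, 295.1234436035156) [[332.0, 158.0], [579.0, -2.0], [735.0, 238.0], [488.0, 398.0]]
side wedge 716 [573.89807129 -69.52180481] (51.491817474365234, 133.15306091308594) [[537.0, -9.0], [560.0, -140.0], [611.0, -130.0], [587.0, 1.0]]
 slope dir(thin) deg 122.79902958363516 0.12484453211365888 inl 206
 arm 123 [565.66131592  94.42935944] (50.026859283447266, 159.0330047607422) [[536.0, 172.0], [545.0, 14.0], [595.0, 16.0], [586.0, 175.0]]
 whole [554.7434082  205.35638428] (297.4572448730469, 294.4217834472656) [[346.0, 185.0], [573.0, -3.0], [763.0, 226.0], [536.0, 414.0]]
```

>>> apply_moves(
  series=[
    [0,0,7.7,0.0367,0.0357,0,25],
    [0,0,7.7,0.0367,0.0357,0,25],
    [0,0,7.7,0.0367,0.0357,0,25],
    [0,0,7.7,0.0367,0.0357,0,25],
    [0,0,7.7,0.0367,0.0357,0,25],
    [0,0,7.7,0.0367,0.0357,0,25],
    [0,0,7.7,0.0367,0.0357,0,25],
    [0,0,7.7,0.0367,0.0357,0,25],
    [0,0,7.7,0.0367,0.0357,0,25],
    [0,0,7.7,0.0367,0.0357,0,25],
  ],
)

```text
time_s: 1.35
eef_pos: [0.5859, -0.1738, 0.2311]
ee_rot: [0.646, 0.763, -0.0, -0.0]
contact_force: [-0.1, -0.5, -0.8]
gripper_width: 0.249
grip_force: 0.0
```

```bash
python3 - <<'E'
from plant import *
import cv2,numpy as np
c=capture("wrist");cv2.imwrite("pics/wrist1.png",c["img"]);np.savez("wrist1.npz",**c)
s=get_state();print(s["time_s"],s["eef_pos"],s["ee_rot"],s["contact_force"],s["gripper_width"],s["joint_positions"])
E
```

```text
1.4 [ 0.58958384 -0.16746605  0.23074101] [ 0.64090638  0.76761607  0.00197922 -0.00080727] [ 5.48647667  9.33766859 -0.8239327 ] 0.25394583169852536 [ 0.3900327   0.78360001 -0.35755196  1.32848824  0.27937742  1.07802652
  0.17604334]
```

View pics/wrist1.png

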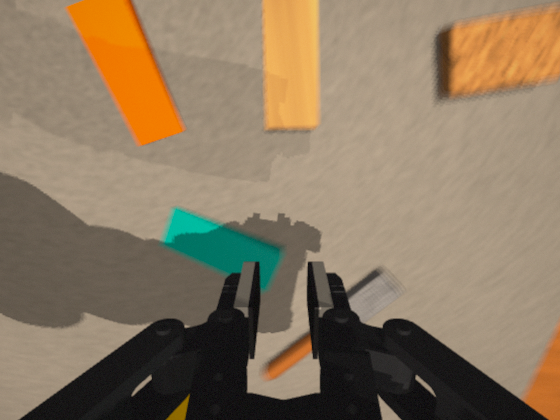

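The wrist view shows the wedge at (290,65) with its tail at row 130, nearly square to the tool. The teal look-alike is at (225,245), behind the tail.

```bash
python3 - <<'E'
from h import *
c=dict(np.load("wrist1.npz"));P=cloud(c);hsv=cv2.cvtColor(c["img"],cv2.COLOR_BGR2HSV);H=hsv[...,0]
def comp(m):
    k,l,s,_=cv2.connectedComponentsWithStats(m.astype(np.uint8));return l==1+s[1:,4].argmax()
z=(P[...,2]<.032)&(P[...,2]>.003)&(c["depth"]>.05)&(hsv[...,1]>80)
x=np.zeros_like(z);x[:,255:330]=1
for n,m in(("teal",z&(H>80)&(H<95)),("wedge",z&x&(H>12)&(H<25))):
    m=comp(m);ce,wh,b=rect(P[m]);print(n,m.sum(),ce.round(1),wh,b.round(0).tolist())
p=P[m];tp=p[p[:,2]>.0225];print("tail top",rect(tp)[2].round(1).tolist(),p[:,2].max())
E
```

```text
teal 4184 [ 530.9 -274.4] (47.75392532348633, 126.18499755859375) [[464.0, -283.0], [587.0, -312.0], [598.0, -266.0], [475.0, -236.0]]
wedge 6912 [575.2 -73.8] (50.00197982788086, 113.82008361816406) [[541.0, -22.0], [560.0, -134.0], [610.0, -126.0], [590.0, -13.0]]
tail top [[555.9000244140625, -107.5999984741211], [560.4000244140625, -134.0], [609.5, -125.5999984741211], [605.0, -99.19999694824219]] 0.02704636735378091
```

>>> apply_moves(
  series=[
    [0,0,0,0.003,0.012,-0.01,25],
    [0,0,0,0,0,-0.045,25],
    [0,0,0,0,0,-0.045,25],
    [0,0,0,0,0,-0.045,25],
    [0,0,0,0,0,-0.04,25],
    [0,0,0,0,0,-0.025,25],
    [0,0,0,0,0,-0.011,25],
    [0,0,0,0,0,0,25],
    [0,0,0,0,0,0,25],
  ],
)

```text
time_s: 2.52
eef_pos: [0.5883, -0.1633, 0.0113]
ee_rot: [0.648, 0.762, 0.0, 0.001]
contact_force: [0.3, -0.1, 0.6]
gripper_width: 0.249
grip_force: 0.0
```

```bash
python3 - <<'E'
from plant import *
import cv2,numpy as np
a=capture("side")["img"][140:260,180:360];b=capture("scene")["img"][140:260,220:400]
cv2.imwrite("pics/c2.png",np.hstack([cv2.resize(i,None,fx=2.2,fy=2.2) for i in(a,b)]))
s=get_state();print(s["time_s"],s["eef_pos"],s["ee_rot"],s["contact_force"],s["gripper_width"])
E
```

```text
2.625 [ 0.58833868 -0.16324918  0.0111951 ] [6.47741270e-01 7.61860153e-01 2.36799874e-04 5.46174807e-04] [-0.07971156 -0.24319484 -0.08028484] 0.25288683048543303
```

View pics/c2.png

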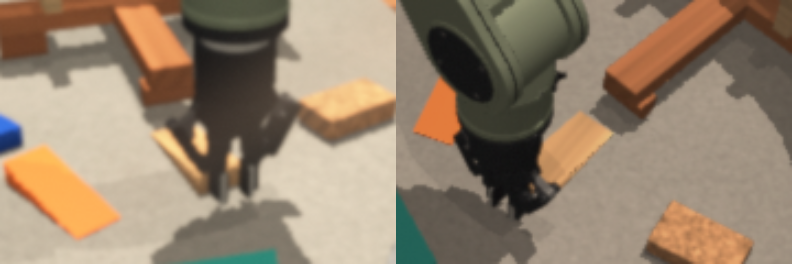

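>>> apply_moves(
  series=[
    [0,0,0,-0.001,0.006,0,25],
    [0,0,0,-0.001,0.006,0,25],
    [0,0,0,-0.001,0.006,0,25],
    [0,0,0,-0.0007,0.004,0,25],
    [0,0,-0.9,-0.0007,0.005,0,25],
    [0,0,-0.9,-0.0007,0.005,0,25],
    [0,0,-1,-0.0007,0.005,0,25],
    [0,0,-1,-0.0007,0.005,0,25],
    [0,0,-1,-0.0007,0.005,0,25],
    [0,0,-1,-0.0007,0.005,0,25],
  ],
)

```text
time_s: 3.88
eef_pos: [0.58, -0.1107, 0.0103]
ee_rot: [0.686, 0.728, -0.0, -0.0]
contact_force: [0.2, -2.2, 2.0]
gripper_width: 0.246
grip_force: 0.8
```

```bash
cat >> h.py <<'E'
def look(n,tag):
    from plant import capture
    c=capture(n);np.savez(f"{tag}.npz",**c);P=cloud(c);hsv=cv2.cvtColor(c["img"],cv2.COLOR_BGR2HSV)
    ok=(c["depth"]>.05)&(hsv[...,1]>90)&(abs(P[...,0]-.57)<.08)
    m=ok&(P[...,2]>.003)&(P[...,2]<.03)&(hsv[...,0]>11)&(hsv[...,0]<25)&(P[...,1]>-.2)&(P[...,1]<.1)
    k,l,s,_=cv2.connectedComponentsWithStats(m.astype(np.uint8));m=l==1+s[1:,4].argmax()
    ce,wh,b=rect(P[m]);print(n,"wedge",m.sum(),ce.round(1),np.round(wh,1),b.round(0).tolist())
    m=ok&(abs(P[...,2]-.07)<.006)&(hsv[...,0]<12)&(P[...,1]<.13)&(P[...,1]>-.02)
    ce,wh,b=rect(P[m]);print("  arm",m.sum(),ce.round(1),np.round(wh,1),b.round(0).tolist(),"z",np.median(P[m][:,2]).round(4))
    return c
E
python3 - <<'E'
from h import *
from plant import *
a=look("scene","s3");look("side","d3");s=get_state();print(s["time_s"],s["eef_pos"],s["ee_rot"],s["contact_force"])
E
```

```text
scene wedge 486 [577.1 -37.4] [ 51.9 130.9] [[547.0, 26.0], [555.0, -104.0], [607.0, -101.0], [599.0, 30.0]]
  arm 695 [567.7  73.8] [ 53.6 112.4] [[539.0, 129.0], [543.0, 16.0], [597.0, 19.0], [592.0, 131.0]] z 0.0696
side wedge 124 [592.3 -62.7] [86.1 15.4] [[575.0, -103.0], [590.0, -106.0], [609.0, -22.0], [594.0, -19.0]]
  arm 58 [565.1  69.9] [ 45.9 108.7] [[540.0, 123.0], [544.0, 15.0], [590.0, 16.0], [586.0, 125.0]] z 0.0681
3.975 [ 0.580044   -0.11015664  0.01025102] [ 6.85322771e-01  7.28239404e-01  1.18031932e-04 -2.37544878e-04] [ 0.14091019 -0.48653617  0.00342385]
```

>>> apply_moves(
  series=[
    [0,0,0,-0.0006,0.006,0,25],
    [0,0,0,-0.0006,0.006,0,25],
    [0,0,0,-0.0005,0.006,0,25],
    [0,0,0,-0.0005,0.006,0,25],
    [0,0,0,-0.0005,0.006,0,25],
    [0,0,0,-0.0005,0.006,0,25],
    [0,0,0,-0.0004,0.006,0,25],
    [0,0,0,-0.0004,0.006,0,25],
    [0,0,0,-0.0002,0.002,0,25],
    [0,0,0,0,0,0,25],
  ],
)

```text
time_s: 5.22
eef_pos: [0.5759, -0.061, 0.0103]
ee_rot: [0.685, 0.728, -0.0, -0.0]
contact_force: [0.5, 0.3, -0.2]
gripper_width: 0.25
grip_force: 0.0
```

```bash
python3 - <<'E'
from h import *
from plant import *
look("scene","s4");look("side","d4");s=get_state();print(s["time_s"],s["eef_pos"],s["ee_rot"],s["contact_force"])
E
```

```text
scene wedge 228 [575.8 -10.5] [52.7 97.3] [[547.0, 37.0], [552.0, -61.0], [605.0, -58.0], [599.0, 40.0]]
  arm 680 [567.7  72.9] [ 51.2 114.3] [[539.0, 129.0], [545.0, 14.0], [596.0, 17.0], [590.0, 131.0]] z 0.0698
side wedge 118 [587.8 -13.2] [84.7 15.9] [[571.0, -53.0], [587.0, -56.0], [604.0, 27.0], [589.0, 30.0]]
  arm 40 [557.7  78.7] [31.1 90.2] [[540.0, 123.0], [544.0, 33.0], [576.0, 34.0], [571.0, 124.0]] z 0.0681
5.325 [ 0.57589019 -0.06125663  0.01027152] [ 6.85412720e-01  7.28154792e-01 -4.80939441e-05  1.43020364e-05] [-0.20957681  0.88302345 -0.61521298]
```

>>> apply_moves(
  series=[
    [0,0,0,-0.0002,0.003,0,25],
    [0,0,0,-0.0002,0.003,0,25],
    [0,0,0,-0.0001,0.002,0,25],
    [0,0,0,-0.0001,0.002,0,25],
    [0,0,0,0,0.001,0,25],
  ],
)

```text
time_s: 5.95
eef_pos: [0.5752, -0.0499, 0.0102]
ee_rot: [0.685, 0.728, -0.0, -0.0]
contact_force: [0.6, -0.5, -0.8]
gripper_width: 0.248
grip_force: 0.2
```

>>> apply_moves(
  series=[
    [0,0,0,-0.0001,0.001,0,25],
    [0,0,0,0,0.001,0,25],
  ],
)

```text
time_s: 6.2
eef_pos: [0.5751, -0.0481, 0.0103]
ee_rot: [0.685, 0.728, -0.0, -0.0]
contact_force: [-0.3, -0.3, 0.2]
gripper_width: 0.248
grip_force: 0.2
```

>>> apply_moves(
  series=[
    [0,0,0,-0.0001,0.001,0,25],
    [0,0,0,0,0.001,0,25],
  ],
)

```text
time_s: 6.45
eef_pos: [0.5751, -0.046, 0.0103]
ee_rot: [0.685, 0.728, -0.0, -0.0]
contact_force: [-0.6, -1.2, 0.6]
gripper_width: 0.252
grip_force: 0.2
```

>>> apply_moves(
  series=[
    [0,0,0,0,0.001,0,25],
    [0,0,0,0,0,0,25],
  ],
)

```text
time_s: 6.7
eef_pos: [0.5751, -0.0449, 0.0103]
ee_rot: [0.685, 0.728, 0.0, -0.0]
contact_force: [0.7, -0.1, -0.7]
gripper_width: 0.25
grip_force: 0.0
```

>>> apply_moves(
  series=[
    [0,0,0,-0.0001,0.001,0,25],
    [0,0,0,0,0,0,25],
  ],
)

```text
time_s: 6.95
eef_pos: [0.575, -0.044, 0.0103]
ee_rot: [0.685, 0.728, 0.0, -0.0]
contact_force: [0.1, -0.8, 0.0]
gripper_width: 0.249
grip_force: 0.0
```

```bash
python3 - <<'E'
from h import *
from plant import *
look("scene","s5");c=look("side","d5");s=get_state();print(s["time_s"],s["eef_pos"],s["contact_force"])
cv2.imwrite("pics/c5.png",np.hstack([cv2.resize(i,None,fx=2.2,fy=2.2) for i in(c["img"][120:240,180:360],np.load("s5.npz")["img"][120:240,240:420])]))
E
```

```text
scene wedge 164 [578.2  28.3] [ 43.6 133.8] [[555.0, 95.0], [558.0, -39.0], [602.0, -38.0], [598.0, 96.0]]
  arm 636 [567.7  74.1] [ 51.3 111.6] [[538.0, 128.0], [546.0, 17.0], [597.0, 20.0], [589.0, 132.0]] z 0.0699
side wedge 126 [585.7  -2.5] [72.  16.2] [[570.0, -36.0], [586.0, -39.0], [601.0, 31.0], [585.0, 34.0]]
  arm 43 [547.8  69.6] [104.6  29.2] [[526.0, 20.0], [555.0, 16.0], [569.0, 119.0], [540.0, 123.0]] z 0.0688
7.05 [ 0.57498104 -0.04398665  0.01027933] [0.85478975 0.78047228 0.19311689]
```

View pics/c5.png

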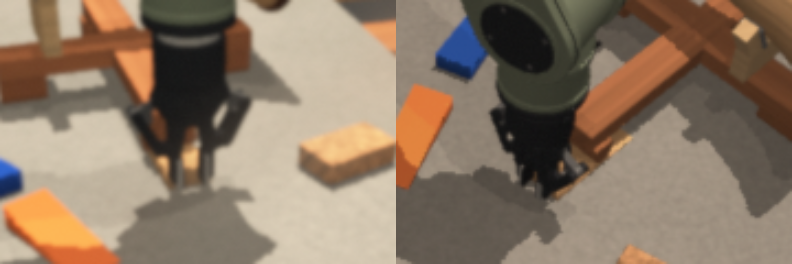

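The wedge now runs under the foot, with its thin edge at about y=95 mm. I'll go on in fine steps while watching the force.

>>> apply_moves(
  series=[
    [0,0,0,0,0.0005,0,25],
    [0,0,0,0,0.0005,0,25],
    [0,0,0,0,0,0,25],
  ],
)

```text
time_s: 7.42
eef_pos: [0.5749, -0.0433, 0.0103]
ee_rot: [0.685, 0.728, -0.0, 0.0]
contact_force: [0.2, -3.6, 0.4]
gripper_width: 0.251
grip_force: 1.3
```

>>> apply_moves(
  series=[
    [0,0,0,0,0.0005,0,25],
    [0,0,0,0,0,0,25],
  ],
)

```text
time_s: 7.68
eef_pos: [0.5749, -0.043, 0.0103]
ee_rot: [0.685, 0.728, -0.0, 0.0]
contact_force: [0.2, -5.1, 0.3]
gripper_width: 0.251
grip_force: 2.6
```

>>> apply_moves(
  series=[
    [0,0,0,0,0.0005,0,25],
    [0,0,0,0,0,0,25],
  ],
)

```text
time_s: 7.92
eef_pos: [0.5749, -0.0428, 0.0103]
ee_rot: [0.686, 0.728, -0.0, 0.0]
contact_force: [0.7, -6.4, 0.5]
gripper_width: 0.248
grip_force: 3.4
```

>>> apply_moves(
  series=[
    [0,0,0,0,0.0005,0,25],
    [0,0,0,0,0,0,25],
    [0,0,0,0,0,0,25],
  ],
)

```text
time_s: 8.3
eef_pos: [0.5749, -0.0426, 0.0103]
ee_rot: [0.686, 0.728, -0.001, 0.0]
contact_force: [0.5, -8.4, 0.8]
gripper_width: 0.249
grip_force: 4.2
```

```bash
python3 - <<'E'
from h import *
from plant import *
look("scene","s6")
for _ in range(3): capture("side");s=get_state();print(s["time_s"],s["eef_pos"],s["contact_force"])
E
```

```text
scene wedge 139 [585.2  56.5] [79.9 37.9] [[559.0, 21.0], [596.0, 14.0], [611.0, 92.0], [574.0, 99.0]]
  arm 630 [567.6  73.8] [ 50.6 111.7] [[539.0, 128.0], [545.0, 17.0], [596.0, 19.0], [590.0, 131.0]] z 0.0698
8.4 [ 0.57491117 -0.04262674  0.01028915] [-0.63830425 -8.2134287   0.06997475]
8.45 [ 0.57491404 -0.042604    0.01029295] [-0.11179748 -8.53544309  0.39050711]
8.5 [ 0.57488435 -0.04261679  0.01027004] [ 0.73359437 -8.60048024 -0.58407435]
```

Snug at about 8.4 N, and the stand has not moved. Next I back off straight and rise.

>>> apply_moves(
  series=[
    [0,0,0,0,-0.003,0,25],
    [0,0,0,0.001,-0.012,0,25],
    [0,0,0,0.001,-0.02,0,25],
    [0,0,0,0,-0.01,0.03,0],
    [0,0,0,0,0,0.045,0],
    [0,0,0,0,0,0.05,0],
    [0,0,0,0,0,0.04,0],
    [0,0,0,0,0,0,0],
  ],
)

```text
time_s: 9.5
eef_pos: [0.578, -0.0873, 0.1779]
ee_rot: [0.686, 0.728, 0.001, 0.002]
contact_force: [-0.4, 0.1, -0.6]
gripper_width: -0.002
grip_force: 0.0
```

```bash
python3 - <<'E'
from h import *
from plant import *
look("scene","s7");look("side","d7");c=look("wrist","w7")
s=get_state();print(s["time_s"],s["eef_pos"],s["contact_force"])
cv2.imwrite("pics/w7.png",np.hstack([c["img"],cv2.resize(np.load("d7.npz")["img"][120:300,200:300],(233,420))]))
E
```

```text
scene wedge 566 [569.2  30.5] [ 60.7 130.3] [[536.0, 94.0], [541.0, -36.0], [602.0, -33.0], [597.0, 97.0]]
  arm 701 [568.2  73.3] [ 50.8 113.9] [[540.0, 129.0], [546.0, 15.0], [596.0, 18.0], [591.0, 131.0]] z 0.0698
side wedge 416 [569.6   5. ] [57.1 83.5] [[540.0, 46.0], [542.0, -38.0], [599.0, -36.0], [597.0, 48.0]]
  arm 81 [566.7  71.3] [ 48.8 108.6] [[540.0, 125.0], [544.0, 16.0], [593.0, 18.0], [589.0, 126.0]] z 0.0679
wrist wedge 4612 [574.9  -3.2] [50.  55.1] [[548.0, 23.0], [552.0, -32.0], [602.0, -29.0], [598.0, 26.0]]
  arm 3 [575.8  21.6] [30.7  0.2] [[561.0, 21.0], [561.0, 21.0], [591.0, 22.0], [591.0, 23.0]] z 0.0678
9.65 [ 0.57655588 -0.08694407  0.1743746 ] [-0.40147871 -0.01585855  0.11556941]
```

View pics/w7.png

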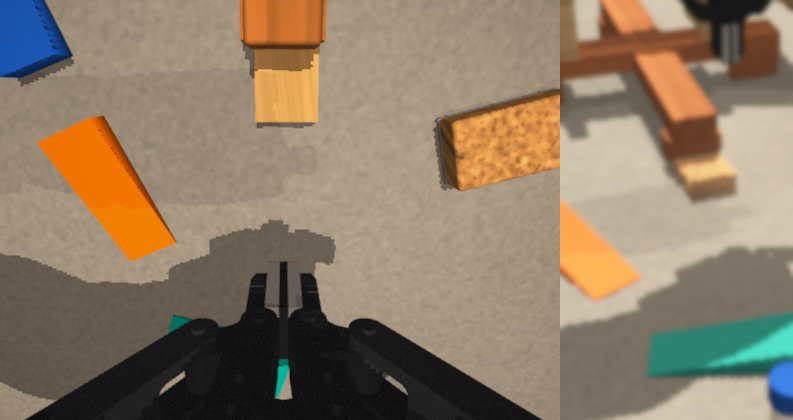

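The wrist view shows the wedge (255–318, rows 45–125) seated straight under the arm end. Next is the press check above the foot at about (0.570, 0.037).

>>> apply_moves(
  series=[
    [0,0,0,-0.002,0.04,0,0],
    [0,0,0,-0.002,0.04,0,0],
    [0,0,0,-0.002,0.03,0,0],
    [0,0,0,-0.001,0.0135,-0.01,0],
    [0,0,0,0,0,-0.04,0],
    [0,0,0,0,0,-0.03,0],
    [0,0,0,0,0,-0.01,0],
    [0,0,0,0,0,0,0],
    [0,0,0,0,0,0,0],
  ],
)

```text
time_s: 10.78
eef_pos: [0.5704, 0.0368, 0.0861]
ee_rot: [0.685, 0.728, 0.0, 0.0]
contact_force: [0.8, -0.8, -0.8]
gripper_width: 0.007
grip_force: 0.0
```

>>> apply_moves(
  series=[
    [0,0,0,0,0,-0.005,0],
    [0,0,0,0,0,-0.005,0],
    [0,0,0,0,0,-0.003,0],
    [0,0,0,0,0,-0.001,0],
    [0,0,0,0,0,-0.001,0],
    [0,0,0,0,0,0,0],
  ],
)

```text
time_s: 11.52
eef_pos: [0.57, 0.037, 0.0703]
ee_rot: [0.685, 0.728, -0.0, -0.0]
contact_force: [0.1, -0.9, 1.0]
gripper_width: -0.001
grip_force: 0.0
```

>>> apply_moves(
  series=[
    [0,0,0,0,0,-0.0007,0],
    [0,0,0,0,0,0,0],
  ],
)

```text
time_s: 11.78
eef_pos: [0.5701, 0.037, 0.07]
ee_rot: [0.685, 0.728, 0.0, 0.0]
contact_force: [-2.9, 0.1, 7.2]
gripper_width: -0.005
grip_force: 4.1
```

>>> apply_moves(
  series=[
    [0,0,0,0,0,-0.0007,0],
    [0,0,0,0,0,0,0],
  ],
)

```text
time_s: 12.02
eef_pos: [0.5701, 0.0369, 0.0699]
ee_rot: [0.685, 0.728, 0.0, 0.0]
contact_force: [-5.1, -0.2, 20.4]
gripper_width: -0.001
grip_force: 10.4
```

Firm: the arm end gave way by under 0.3 mm. But the last step pressed with 20 N, more than I wanted, so I release now and check.

>>> apply_moves(
  series=[
    [0,0,0,0,0,0.0008,0],
    [0,0,0,0,0,0.002,0],
    [0,0,0,0,0,0.01,0],
    [0,0,0,0,0,0.04,0],
    [0,0,0,0,0,0.05,0],
    [0,0,0,0,-0.03,0.03,0],
    [0,0,0,0,-0.05,0,0],
    [0,0,0,0,-0.05,0,0],
    [0,0,0,0,0,0,0],
    [0,0,0,0,0,0,0],
  ],
)

```text
time_s: 13.28
eef_pos: [0.57, -0.0924, 0.2021]
ee_rot: [0.685, 0.728, 0.0, -0.0]
contact_force: [-0.1, 0.7, -0.5]
gripper_width: -0.002
grip_force: 0.0
```

```bash
python3 - <<'E'
from h import *
from plant import *
look("scene","s8");look("side","d8");look("wrist","w8")
s=get_state();print(s["time_s"],s["eef_pos"],s["contact_force"])
a,b=np.load("s8.npz"),np.load("d8.npz")
cv2.imwrite("pics/f8.png",np.hstack([cv2.resize(i["img"],(400,300)) for i in(a,b)]))
E
```

```text
scene wedge 563 [573.1  30.9] [ 53.6 131.1] [[543.0, 95.0], [550.0, -36.0], [604.0, -33.0], [596.0, 98.0]]
  arm 690 [566.7  73.8] [ 53.1 112.7] [[537.0, 129.0], [543.0, 16.0], [596.0, 19.0], [590.0, 132.0]] z 0.0697
side wedge 416 [570.2   2. ] [58.  78.4] [[540.0, 40.0], [543.0, -38.0], [601.0, -36.0], [598.0, 42.0]]
  arm 76 [567.3  69.7] [ 49.1 108.4] [[540.0, 123.0], [545.0, 14.0], [594.0, 17.0], [589.0, 125.0]] z 0.0679
wrist wedge 3955 [575.3  -2.9] [49.7 55.2] [[549.0, 23.0], [552.0, -32.0], [602.0, -29.0], [598.0, 26.0]]
  arm 2 [576.5  21.7] [34.2  0. ] [[594.0, 23.0], [594.0, 23.0], [559.0, 21.0], [559.0, 21.0]] z 0.0662
13.425 [ 0.57007421 -0.09184958  0.2018637 ] [-0.11080393 -1.04430752  0.61262994]
```

View pics/f8.png

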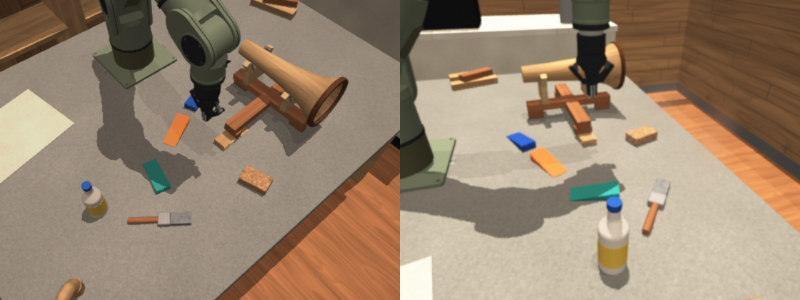

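The wedge sits unchanged under the foot, the stand is level and unmoved, the other objects are undisturbed, and the robot is clear.

```bash
python3 -c "
from plant import *
print(hand_in())"
```

```text
the job is handed in; nothing more can be done
None
```

I pushed the wedge in to about 8.4 N, which is snug. The arm's end then stayed firm under the press, which peaked at about 20 N instead of the light touch I intended. The stand hasn't shifted, the bottle, block and brush are undisturbed, and the job was handed in at about 13 s.

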